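# Measure the free space beside a laboratory balance with a spring tape

### The job

Measure the free space on the granite slab between its open edge and the balance: hook the tape measure's end over that edge, opposite the balance and square to the edge, and back the case away along the slab against its spring until its back gently touches the side of the balance. Push the thumb lock fully down while the case is there, and leave the tape locked in place to be read, hook snug on the edge and back against the balance; do not shove the balance or bend the hook, and leave the vials and the tip box alone.

Things in the scene. Friction and masses are not known exactly. Their poses are not given: they have to be found in the camera images.
- tape: Yellow and black spring tape measure, upright, 0.4 kg; case 75 x 38 x 63 mm high (top 17 mm shorter: x -35.5 to +19.5). Origin: centre of its underside; +x the way the blade runs out, y across, z up. Flat front face (x +37.5, 0 to 46 mm high) with mouth, then the lock's ledge above; closed fingers can push the case back just above the ledge. Starts on the notepad, hook over its side.
- blade (a joint): How far the blade is drawn out, m: 0 retracted (hook's inner face 6 mm ahead of the case's front), to 0.165 at most. Its spring pulls it in with 3.4 N at 0 and 4.3 N at 0.15; unlocked, the case runs back to the hook when let go. Sliding the case back on the slab takes the spring's pull plus friction, about 7 to 12 N in all.
- lock (a joint): Thumb lock: slides down 7 mm, 0 up (blade free) to 0.007 m fully down (blade clamped). It stays where it is left. It starts to move at about 5 N and needs 8 to 9 N near its stop, plus the rubbing of the fingers on the case's front (some 5 to 8 N).
- lock_top (a point): Centre of the top of the lock's red ledge, which juts 9 mm forward from the case's front face, is 18 mm wide and 7 mm thick; its top is 26 mm above the case's underside when up, 19 mm when down. Axes as the tape's.
- hook (a point): Point on the inner face (facing the case) of the hook at the end of the blade: it lies 3.5 mm below the level of the case's underside, and the hook's tip 7 mm below that level. The hook is a steel plate 19 mm wide and 2 mm thick; the blade runs 5 to 7 mm above the level of the underside. Axes as the tape's.
- tape_back (a point): Centre of the case's flat back face (x = -37.5 mm of the case), 25 mm above the underside. Axes as the tape's.
- slab: Fixed grey granite slab, 300 (x) x 400 (y) x 50 mm high. Origin: centre of its underside. The balance stands on its +y part; its open edge is the -y one, 200 mm from the origin.
- slab_edge (a point): Middle of the open top edge of the slab (slab x 0, y -200, z +50 mm); y points from the edge in towards the balance, x runs along the edge, z up.
- balance: White laboratory balance with a round steel pan, 235 (x) x 190 (y) x 61 mm high, pan top at 76 mm, 3 kg, standing loose on the slab and square to it. Origin: centre of its underside, axes as the slab's.
- balance_side (a point): Centre of the balance's flat upright side that faces the open edge (balance y -95 mm), 30 mm above the slab; that side is 235 mm long and reaches from 7 to 61 mm above the slab.
- notepad: Fixed pad of paper with a blue cover, 148 (x) x 105 (y) x 14 mm, on which the tape stands. Origin: centre of its underside.
- vial_a: Small glass vial with a white cap, 26 mm across, 56 mm high, standing on the slab. Origin: centre of its underside.
- vial_b: Another such vial, on the slab on the other side of the free space.
- tip_box: Cream box with a pale yellow lid, 122 x 87 x 73 mm, on the bench. Origin: centre of its underside.
Things that resemble listed ones, but are neither listed nor needed, are in the scene too. Leave any green or orange look-alike of the tape alone.

How it is judged:
On the way, in this order (a step that is already met when the one before it is completed fails the run):
1. the hook is caught over the slab's open edge and the blade is drawn at least 30 mm out of the case, unlocked (z of hook in the frame of slab_edge below -0.0015 m and y of hook in the frame of slab_edge between -0.003 and 0.002 m and value of joint blade above 0.03 m and value of joint lock below 0.003 m and contact force between blade and slab above 0.5 N), for 0.1 s.
2. the case's back touches the balance with the blade still unlocked and under spring tension (contact force between tape and balance above 0.3 N and contact force between blade and slab above 0.5 N and value of joint lock below 0.003 m), for 0.05 s.
At the end, for the whole second after the job is handed in: Lock down at least 5.5 mm; hook over the slab's open edge, inner face within 3 mm of it; case's back within 3 mm of the balance's side; tape flat on the slab (tilt under 0.05 rad, underside within 3 mm of the top), square to the edge within 0.07 rad, at rest (value of joint lock above 0.0055 m and z of hook in the frame of slab_edge below -0.0015 m and y of hook in the frame of slab_edge between -0.003 and 0.002 m and y of tape_back in the frame of balance_side between -0.003 and 0.002 m and angle between the x axis of tape and the y axis of slab, either way round below 0.07 rad and angle between tape's own z axis and vertical below 0.05 rad and z of tape in the frame of slab_edge between -0.003 and 0.003 m and linear speed of tape below 0.005 m/s); the robot touches nothing.
It fails at once if the balance is shoved: pressed by the tape with more than 12 N, or shifted by more than 3 mm (contact force between tape and balance above 12 N or distance of balance from where it was at the start of the episode above 0.003 m).
It fails at once if the hook is dragged on the slab or pad with more than 15 N (contact force between blade and slab above 15 N or contact force between blade and notepad above 15 N).
It fails at once if the lock is pressed with more than 25 N (contact force between the fingers and lock above 25 N).
It fails at once if a vial or the tip box is shifted by more than 10 mm (distance of any of vial_a, vial_b, tip_box from where it was at the start of the episode above 0.01 m).
It also fails if it takes over 72 s, if anything falls off the work surface, if the arm or the gripper's body presses on something with over 40 N, if the wrist force passes 120 N, or if a joint passes its speed limit or range.

### The arm

A 7-joint arm with a two-finger parallel gripper is mounted at the origin on the work surface. World frame = base frame: x ahead of the robot, y to its left, z up, the work surface at z = 0. Lengths are in m, angles in rad, forces in N, time in s.
With the tool pointing down it reaches from about 0.425 to 0.875 m from the base axis. Payload 8.4 kg.
Tool frame: the origin (TCP) lies on the mounting face of the last link; the fingertips stand 173 mm ahead of it and the grasp point (between the pads) lies 155 mm ahead of it; z points along the fingers, y is the line along which they close (so a half turn about z gives the same grasp; the last joint's range is limited). The gripper opens to 85 mm and grips with 20 to 120 N. Pads are 22 mm wide; open, the fingers measure 114 mm over their backs; the gripper's body (76 mm by 85 mm) begins 54 mm behind the grasp point. The pads swing forward as they close: fully open they stand 13 mm farther back than shut.
Start: joints at [1.209, 0.333, 0.04, 1.465, -0.013, 1.343, -0.059], TCP at [0.169, -0.628, 0.405] pointing down, gripper open.
Joint ranges: [-2.58, 2.58], [-0.38, 2.09], [-1.3, 1.39], [0.25, 2.4], [-1.5, 4.64], [0.08, 2.09], [-2.65, 2.65]. Speed limits (rad/s): [2.22, 2.22, 2.79, 2.79, 3.14, 3.14, 3.14].

### API

Orientations are given as a 3x3 rotation matrix whose columns are the frame's x, y, z axes.
In Python, from plant import arm gives the robot as it stands.
- The arm moves only by the tool play_rows, never from a script. Its argument "rows" is a list of rows, each a list of 3 entries, a list of its own where there are three numbers: the turn, a rotation vector about the tool's x, y, z in rad, then the shift along the tool's x, y, z in mm, then the finger opening in mm, from 0 to 85.4. In form: [[[rx, ry, rz], [x, y, z], fingers], ...]. A call has 1 to 10 rows; each row is the pose to reach, as a shift and turn from the pose commanded when the call began, along the tool's axes at that moment; what a row does not reach only later rows make up. A row lasts 1/8 s, in which the tool goes at most 62.5 mm and 10.7 degrees, less where a joint would pass 70% of its speed; a pose out of reach is approached as far as the arm can. A call with a gripper value outside its range is refused whole. The fingers move at their own pace and stop on an object; "squeeze" is the grip in N (left out, the last holds). Time passes only in rows, so rows that repeat a pose let the fingers close. It gives the time, the measured TCP pose, the force, the opening and the grip force at its end, in the units of the state.
- arm.observe(): the state, without advancing time (a new reading comes with each control period).
- arm.grab_frame(name): name is "scene" or "top" or "wrist"; returns a dict with "pixels" (420x560x3 uint8, blue, green, red), "fov_y" (degrees; the focal length in pixels is half the picture's height over the tangent of half this angle, whatever the lens; pixels are square), "cx", "cy" (the principal point, pixels), "R" (3x3) and "t" (3): a world point X has camera coordinates R X + t; the wrist camera has in their place "hand_eye" (4x4, takes a point from camera to tool coordinates, whose origin is the TCP and whose axes are the flange's). Camera axes: x right, y down, z forward; pixel columns grow to the right and rows downward; lengths in m; the calibration is good to about 2 mm. A picture is of the moment at which its call begins: read the wrist's pose just before it. There is no depth.
- arm.finish_job(): hands the job in; it is judged then, once.
The state is a dict: "time_s": time; "joint_positions": joint angles; "qvel": joint speeds; "joint_efforts": joint torques, N m; "tcp_pos": TCP position; "tool_rot": TCP orientation; "wrist_force": force on the tool from outside, world axes, zero at the start; "torque": the same for the moment, N m; "finger_gap": finger opening in m; "gripper_force": force on a finger pad.
Only numpy, scipy, OpenCV 4.12 (cv2) and the standard library are available. Lean on these libraries where they do the work, as an engineer would, in place of code of your own. Each camera call takes 0.05 s, during which the arm holds its last target. There are 200 camera calls.

## Working session

There is one attempt and no reset: what is moved stays moved. The work goes in short steps, Python scripts to look and compute and a tool call to move; the robot and the scene stay as the last step left them, time stands still between calls to the robot, and variables do not carry over. Pictures are saved under pics/ and viewed, at most 12 in all, crops included, and the job is handed in when it is done.

Besides the shell and the picture viewer there is one more tool, called in YAML: its name, and indented under it one key for each argument. play_rows: Moves the arm, as the interface text tells. Its arguments: {"type":"object","properties":{"rows":{"type":"array"},"squeeze":{"type":"number"}},"required":["rows"]}

```bash
ls; mkdir -p pics; cat > h.py <<'E'
import numpy as np,cv2
from plant import arm
def cam(name):
    s=arm.observe(); f=arm.grab_frame(name)
    h=f["pixels"].shape[0]; fl=h/2/np.tan(np.radians(f["fov_y"])/2)
    if "R" in f and f.get("R") is not None: R=np.array(f["R"]);t=np.array(f["t"])
    else:
        H=np.array(f["hand_eye"]);T=np.eye(4);T[:3,:3]=s["tool_rot"];T[:3,3]=s["tcp_pos"]
        M=np.linalg.inv(T@H);R=M[:3,:3];t=M[:3,3]
    return dict(im=np.ascontiguousarray(f["pixels"]),f=fl,cx=f["cx"],cy=f["cy"],R=R,t=t)
def ray(c,u,v):
    d=c["R"].T@np.array([(u-c["cx"])/c["f"],(v-c["cy"])/c["f"],1]); return -c["R"].T@c["t"],d
def onz(c,u,v,z):
    o,d=ray(c,u,v); return o+d*(z-o[2])/d[2]
def proj(c,X):
    p=c["R"]@np.array(X)+c["t"]; return c["f"]*p[0]/p[2]+c["cx"],c["f"]*p[1]/p[2]+c["cy"]
E
python3 - <<'E'
from h import *
import pickle
for n in("scene","top"):
    c=cam(n);cv2.imwrite(f"pics/{n}.png",c["im"]);pickle.dump(c,open(n+".pkl","wb"));print(n,c["f"],c["cx"],c["cy"],-c["R"].T@c["t"],c["R"].round(3).tolist())
s=arm.observe();print(s)
E
```

```text
pics
scene 449.20436017366904 289.01865226596806 210.11834370012932 [ 1.18931131 -0.45370991  0.76902592] [[0.456, 0.89, -0.008], [0.626, -0.327, -0.708], [-0.633, 0.318, -0.706]]
top 388.81841725473726 280.3172747525259 204.08664193041483 [ 0.44409322 -0.13073913  1.21467685] [[0.023, -1.0, 0.007], [-0.993, -0.023, -0.113], [0.114, -0.005, -0.994]]
{'time_s': 0.1, 'joint_positions': array([ 1.20879459,  0.33384319,  0.03989143,  1.46619361, -0.01337968,
        1.34331172, -0.05847064]), 'qvel': array([-0.00150421, -0.00050902, -0.00018536, -0.00357466,  0.00141147,
        0.00043147,  0.00105931]), 'joint_efforts': array([ 5.27641067e-03, -6.60016894e+01,  1.37107618e+00, -4.06473219e+01,
        1.71001686e-02,  8.96047452e-03,  2.54241360e-05]), 'tcp_pos': array([ 0.16879726, -0.6275302 ,  0.4039031 ]), 'tool_rot': array([[ 9.65665601e-01,  2.59787781e-01, -5.06396045e-04],
       [ 2.59788244e-01, -9.65664592e-01,  1.40144709e-03],
       [-1.24929902e-04, -1.48488498e-03, -9.99998890e-01]]), 'wrist_force': array([-0.42300714, -0.37755276, -0.23101893]), 'torque': array([ 0.0005355 , -0.0357558 , -0.02431997]), 'gripper_force': 0.0, 'finger_gap': 0.08548456607124515}
```

View pics/top.png

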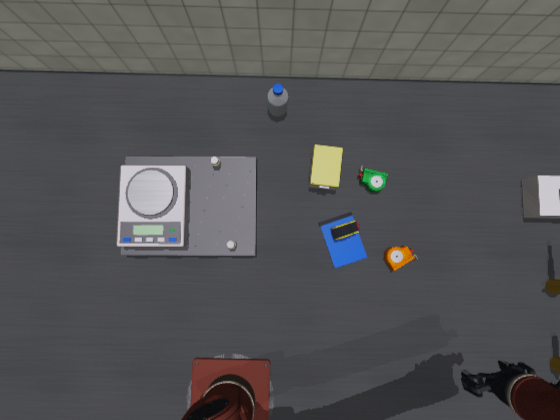

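View pics/scene.png

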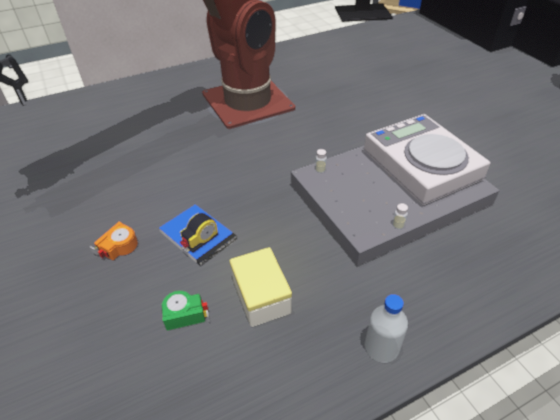

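The top view shows the slab at columns 122-256 with the balance at left, and the open edge at column 256. There are three tape-like things: yellow/black at (346,231) on the blue pad, green at (375,181) and orange at (398,257). Only the yellow/black one on the notepad fits the description. I'll confirm it in one crop and get coarse positions.

```bash
python3 - <<'E'
from h import *
import pickle
c=pickle.load(open("top.pkl","rb"));im=c["im"]
s=pickle.load(open("scene.pkl","rb"))["im"]
a=cv2.resize(im[200:280,310:420],(550,400)[:2],interpolation=cv2.INTER_CUBIC)
b=cv2.resize(s[195:275,150:250],(500,400),interpolation=cv2.INTER_CUBIC)
cv2.imwrite("pics/crop1.png",cv2.resize(np.hstack([a,b]),(800,305)))
hsv=cv2.cvtColor(im,cv2.COLOR_BGR2HSV)
def m(lo,hi):return cv2.inRange(hsv,np.array(lo),np.array(hi))
def big(mask,n=2):
    cs,_=cv2.findContours(mask,cv2.RETR_EXTERNAL,cv2.CHAIN_APPROX_NONE)
    return sorted(cs,key=cv2.contourArea)[::-1][:n]
for name,lo,hi,z in(("blue",(105,150,80),(130,255,255),.014),("yellow",(22,100,80),(34,255,255),.05)):
    for k in big(m(lo,hi)):
        r=cv2.minAreaRect(k);print(name,cv2.contourArea(k),r,onz(c,*r[0],z).round(3))
for n,u,v,z in(("edge mid",256,206,.05),("edge far",255,157,.05),("edge near",256.5,255,.05),("bal side far",187,167,.11),("bal near",185,247,.11),("vialA",215,161,.106),("vialB",231,245,.106)):
    print(n,onz(c,u,v,z).round(3))
E
```

```text
blue 1067.5 ((343.48297119140625, 241.334716796875), (44.818294525146484, 33.91250991821289), 71.1139144897461) [ 0.471 -0.333  0.014]
blue 71.0 ((277.5, 88.5), (9.0, 9.0), 90.0) [ 0.955 -0.119  0.014]
yellow 42.5 ((316.5149841308594, 171.8368682861328), (46.64467239379883, 22.79823875427246), 58.392494201660156) [ 0.679 -0.244  0.05 ]
yellow 19.0 ((347.08306884765625, 234.7353973388672), (1.7750405073165894, 23.07552719116211), 70.55996704101562) [ 0.49  -0.338  0.05 ]
edge mid [ 0.57  -0.063  0.05 ]
edge far [ 0.72  -0.056  0.05 ]
edge near [ 0.423 -0.069  0.05 ]
bal side far [0.672 0.136 0.11 ]
bal near [0.442 0.13  0.11 ]
vialA [0.692 0.056 0.106]
vialB [0.451 0.001 0.106]
```

View pics/crop1.png

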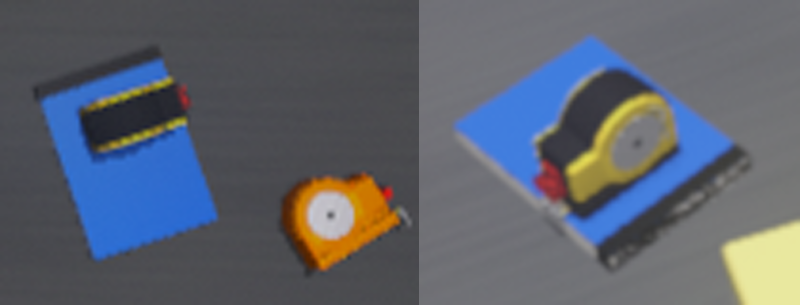

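Confirmed: the target is the yellow/black tape on the blue pad, red lock facing -y. The other two are the orange and green look-alikes. I'll move above it for a wrist view.

play_rows:
  rows:
    - [[0,0,-1.64],[386,-200,0],85]
    - [[0,0,-1.64],[386,-200,0],85]
    - [[0,0,-1.64],[386,-200,0],85]
    - [[0,0,-1.64],[386,-200,0],85]
    - [[0,0,-1.64],[386,-200,0],85]
    - [[0,0,-1.64],[386,-200,0],85]
    - [[0,0,-1.64],[386,-200,0],85]
    - [[0,0,-1.64],[386,-200,0],85]
    - [[0,0,-1.64],[386,-200,0],85]
    - [[0,0,-1.64],[386,-200,0],85]

```text
time_s: 1.35
tcp_pos: [0.4896, -0.3343, 0.4043]
tool_rot: [[-0.325, 0.946, -0.001], [0.946, 0.325, 0.001], [0.001, -0.0, -1.0]]
wrist_force: [-0.4, -0.4, 0.7]
finger_gap: 0.0849
gripper_force: 0.0
```

```bash
python3 - <<'E'
from h import *
import pickle
f=arm.grab_frame("wrist");print(np.array(f["hand_eye"]).round(3).tolist())
c=cam("wrist");cv2.imwrite("pics/w1.png",c["im"]);pickle.dump(c,open("w1.pkl","wb"))
s=arm.observe();print(s["tcp_pos"],s["tool_rot"].round(3).tolist(),s["joint_positions"].round(2))
print(c["f"],onz(c,280,210,.014))
E
```

```text
[[-0.0, -0.949, -0.317, 0.083], [1.0, -0.001, 0.002, -0.001], [-0.002, -0.317, 0.949, 0.032], [0.0, 0.0, 0.0, 1.0]]
[ 0.48943424 -0.33444316  0.40447682] [[-0.322, 0.947, -0.0], [0.947, 0.322, 0.0], [0.0, -0.0, -1.0]] [ 0.86  0.25 -0.4   1.59  0.1   1.32  0.78]
371.60889626095855 [ 0.50799481 -0.36948723  0.014     ]
```

View pics/w1.png

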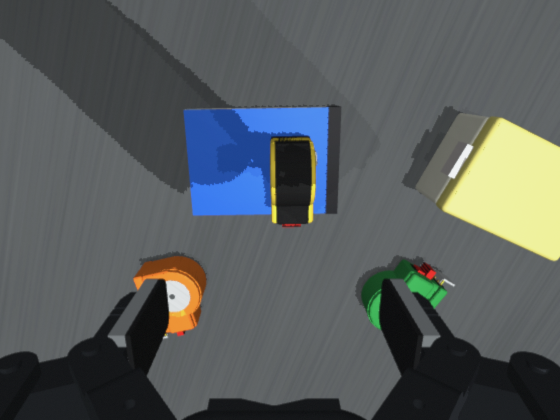

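The wrist view shows the tape at cols 270-316, rows 137-226, red lock at (291,225) and axis nearly vertical. I'll fit the edges numerically.

```bash
python3 - <<'E'
from h import *
import pickle
c=pickle.load(open("w1.pkl","rb"));im=c["im"];hsv=cv2.cvtColor(im,cv2.COLOR_BGR2HSV)
y=cv2.inRange(hsv,np.array((20,120,60)),np.array((36,255,255)))
b=cv2.inRange(hsv,np.array((0,0,0)),np.array((180,255,45)))
r=cv2.inRange(hsv,np.array((0,120,60)),np.array((10,255,255)))|cv2.inRange(hsv,np.array((170,120,60)),np.array((180,255,255)))
for v in range(132,234,5):
    g=lambda m:(lambda a:f"{a.min()}-{a.max()}({len(a)})" if len(a) else "-")(np.where(m[v,255:330])[0]+255)
    print(v,"Y",g(y),"B",g(b),"R",g(r))
cv2.imwrite("pics/w1c.png",cv2.resize(im[120:240,230:360],(650,600),interpolation=cv2.INTER_NEAREST))
E
```

```text
132 Y - B - R -
137 Y 297-307(11) B 273-295(20) R -
142 Y 271-311(7) B 276-308(33) R -
147 Y 271-313(9) B 276-309(34) R -
152 Y 271-314(10) B 276-309(34) R -
157 Y 271-314(9) B 276-309(34) R -
162 Y 271-315(10) B 276-310(35) R -
167 Y 271-314(9) B 276-310(35) R -
172 Y 271-314(9) B 276-310(35) R -
177 Y 271-314(9) B 276-310(35) R -
182 Y 271-314(9) B 276-310(35) R -
187 Y 271-314(9) B 276-309(34) R -
192 Y 271-314(10) B 277-309(33) R -
197 Y 271-313(10) B 277-309(33) R -
202 Y 272-312(8) B 277-308(32) R -
207 Y 272-312(10) B 277-307(31) R -
212 Y 272-312(10) B 278-306(29) R -
217 Y 272-312(10) B 278-306(29) R -
222 Y 273-310(7) B 278-306(29) R -
227 Y - B - R -
232 Y - B - R -
```

View pics/w1c.png

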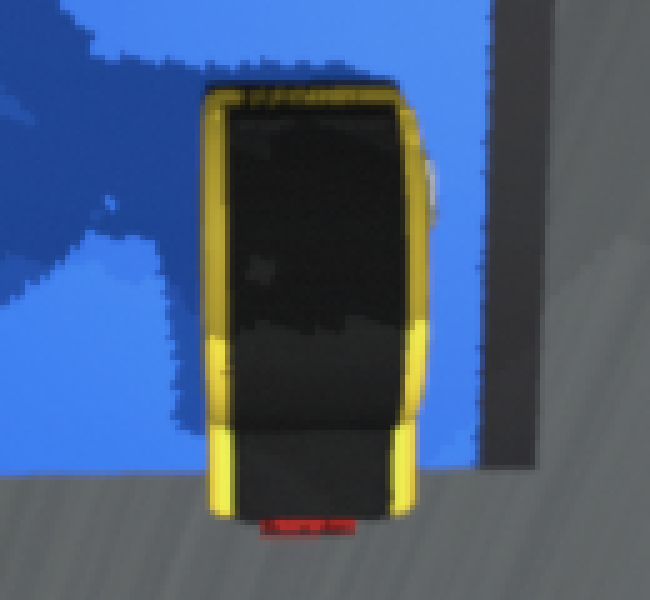

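```bash
cat >> h.py <<'E'
def tool(s,X): return (np.array(s["tool_rot"]).T@(np.array(X)-s["tcp_pos"]))*1000
E
python3 - <<'E'
from h import *
import pickle
c=pickle.load(open("w1.pkl","rb"));s=arm.observe()
F=onz(c,292.3,223.5,.060);T=onz(c,293.2,205.5,.077);B=onz(c,292.8,137.5,.074)
for n,p in(("front",F),("topfront",T),("back",B)):print(n,p.round(4),tool(s,p).round(1))
L=[onz(c,u,v,.077) for u,v in((270.8,150),(271.2,195))];R=[onz(c,u,v,.06) for u,v in((271.7,207),(272.2,221))]
for a,b in(L,R,(B,F),(onz(c,276,147,.077),onz(c,277,197,.077)),(onz(c,309.5,147,.077),onz(c,309.5,197,.077))):
    d=b-a;print(np.degrees(np.arctan2(d[1],d[0])),end=' ')
# pad edge in front
a,b=onz(c,195,214.8,.014),onz(c,325,213.2,.014);d=b-a;print("pad",np.degrees(np.arctan2(d[1],d[0])),tool(s,onz(c,292,213.7,.014)))
x=s["tool_rot"][:,0];print("tool -x yaw",np.degrees(np.arctan2(-x[1],-x[0])))
# slab in top view: line fits
c=pickle.load(open("top.pkl","rb"));g=cv2.cvtColor(c["im"],cv2.COLOR_BGR2GRAY).astype(float)
gx=cv2.Sobel(cv2.GaussianBlur(g,(3,3),0),cv2.CV_64F,1,0)
P=[]
for v in range(165,250,3):
    w=abs(gx[v,248:264]);P.append(((w*w*np.arange(248,264)).sum()/(w*w).sum(),v))
P=[onz(c,u,v,.05) for u,v in P];X=np.array(P);k=np.polyfit(X[:,0],X[:,1],1);print("edge y=",k,np.std(X[:,1]-np.polyval(k,X[:,0])))
P=[]
for v in range(172,243,3):
    w=abs(gx[v,180:194]);P.append(((w*w*np.arange(180,194)).sum()/(w*w).sum(),v))
X=np.array([onz(c,u,v,.111) for u,v in P]);k=np.polyfit(X[:,0],X[:,1],1);print("bal y=",k,np.std(X[:,1]-np.polyval(k,X[:,0])))
E
```

```text
front [ 0.5168 -0.3635  0.06  ] [-36.5  16.6 344.5]
topfront [ 0.5091 -0.3423  0.077 ] [-13.9  16.2 327.5]
back [ 0.49   -0.2896  0.074 ] [ 42.1  15.  330.5]
-70.80714927165168 -69.32961522533975 -70.05746821925267 -69.91570056886374 -69.428968197686 pad 19.54311043530308 [-43.31246729  18.67889175 390.45393306]
tool -x yaw -71.19857434096988
edge y= [ 0.02309582 -0.07362148] 0.00026082162118924
bal y= [0.00840604 0.1313993 ] 0.0006414649924800671
```

play_rows:
  rows:
    - [[0,0,-0.02],[9,16,20],85]
    - [[0,0,-0.02],[9,16,60],85]
    - [[0,0,-0.02],[9,16,110],85]
    - [[0,0,-0.02],[9,16,150],85]
    - [[0,0,-0.02],[9,16,180],85]
    - [[0,0,-0.02],[9,16,195],85]
    - [[0,0,-0.02],[9,16,195],85]

```text
time_s: 2.33
tcp_pos: [0.5018, -0.3197, 0.2086]
tool_rot: [[-0.345, 0.939, -0.001], [0.939, 0.345, 0.002], [0.002, -0.001, -1.0]]
wrist_force: [0.3, -0.1, -0.0]
finger_gap: 0.0849
gripper_force: 0.0
```

play_rows:
  squeeze: 40
  rows:
    - [[0,0,0],[0,0,0],30]
    - [[0,0,0],[0,0,0],30]
    - [[0,0,0],[0,0,0],30]
    - [[0,0,0],[0,0,0],30]
    - [[0,0,0],[0,0,0],30]
    - [[0,0,0],[0,0,0],30]

```text
time_s: 3.08
tcp_pos: [0.5021, -0.3208, 0.2108]
tool_rot: [[-0.344, 0.939, 0.001], [0.939, 0.344, -0.001], [-0.001, 0.001, -1.0]]
wrist_force: [-1.5, 0.6, 6.6]
finger_gap: 0.0376
gripper_force: 41.6
```

play_rows:
  rows:
    - [[0,0,0],[0,0,-15],30]
    - [[0,0,0],[0,0,-50],30]
    - [[0,0,0],[0,0,-100],30]
    - [[0,0,0.1],[40,25,-130],30]
    - [[0,0,0.2],[90,58,-130],30]
    - [[0,0,0.33],[140,91,-130],30]
    - [[0,0,0.33],[190,123,-130],30]
    - [[0,0,0.33],[235,152,-130],30]
    - [[0,0,0.33],[257,167,-130],30]
    - [[0,0,0.33],[257,167,-130],30]

```text
time_s: 4.32
tcp_pos: [0.5699, -0.0185, 0.3401]
tool_rot: [[-0.027, 1.0, -0.0], [1.0, 0.027, 0.001], [0.001, -0.0, -1.0]]
wrist_force: [0.0, -0.2, -5.2]
finger_gap: 0.0377
gripper_force: 41.3
```

```bash
python3 - <<'E'
from h import *
import pickle
s=arm.observe()
for n in("top","wrist","scene"):
    c=cam(n);pickle.dump(c,open(n+"2.pkl","wb"))
    if n=="wrist":w=c["im"]
    if n=="scene":sc=c["im"]
s=arm.observe();print(s["tcp_pos"],s["tool_rot"].round(4).tolist())
u,v=map(int,proj(c,s["tcp_pos"]+np.array([0,-.05,-.19])));print(u,v)
a=cv2.resize(sc[v-60:v+60,u-55:u+55],(385,420),interpolation=cv2.INTER_CUBIC)
cv2.imwrite("pics/h2.png",cv2.resize(np.hstack([w,a]),(800,356)))
E
```

```text
[ 0.56969839 -0.0227159   0.33973157] [[-0.0209, 0.9998, -0.0007], [0.9998, 0.0209, -0.0006], [-0.0006, -0.0007, -1.0]]
318 175
```

View pics/h2.png

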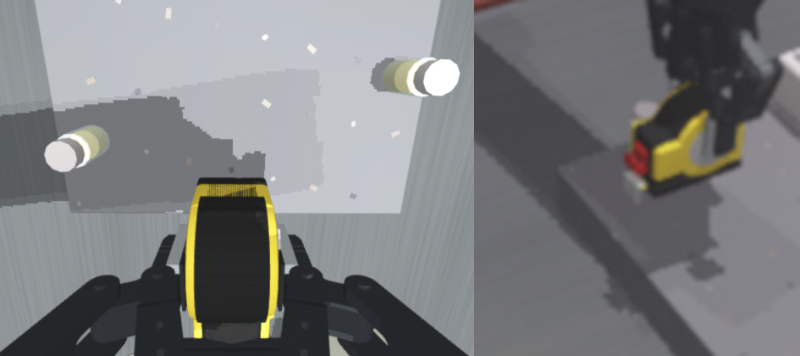

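The tape hangs level in the grip, hook forward. The slab edge is at row ~251 of the wrist view (full picture), and the vials are near (72,183) and (513,91). I'll fit the edge.

```bash
python3 - <<'E'
from h import *
import pickle
s=arm.observe()
c=pickle.load(open("wrist2.pkl","rb"));g=cv2.GaussianBlur(cv2.cvtColor(c["im"],cv2.COLOR_BGR2GRAY).astype(np.float32),(3,3),0)
def fit(u0,u1,v0,v1):
    gy=cv2.Sobel(g,cv2.CV_32F,0,1)
    P=[]
    for u in range(u0,u1,4):
        w=gy[v0:v1,u].copy();w=np.abs(np.minimum(w,0))
        i=w.argmax();
        if w[i]>20:
            sl=slice(max(i-2,0),i+3);P.append((u,(np.arange(v0,v1)[sl]*w[sl]).sum()/w[sl].sum()))
    return P
P=fit(88,225,240,262)+fit(330,472,240,262);
X=np.array([onz(c,u,v,.05) for u,v in P]);k=np.polyfit(X[:,0],X[:,1],1);r=X[:,1]-np.polyval(k,X[:,0])
ok=abs(r)<.0015;k=np.polyfit(X[ok,0],X[ok,1],1);print("edge(wrist)",k,ok.sum(),len(ok),"y at .57",np.polyval(k,.57))
for n,u,v in(("vialB",72,183),("vialA",513,91)):print(n,onz(c,u,v,.106).round(3))
# red/hook in top2
c=pickle.load(open("top2.pkl","rb"));im=c["im"]
u,v=map(int,proj(c,s["tcp_pos"]+np.array([0,-.05,-.17])));print(u,v)
c1=im[v-22:v+22,u-30:u+30]
d=pickle.load(open("scene2.pkl","rb"));u2,v2=map(int,proj(d,s["tcp_pos"]+np.array([0,-.05,-.19])))
c2=d["im"][v2-25:v2+35,u2-35:u2+25]
cv2.imwrite("pics/t2.png",np.hstack([cv2.resize(c1,(409,300),interpolation=cv2.INTER_NEAREST),cv2.resize(c2,(390,300)[:2],interpolation=cv2.INTER_NEAREST)]))
print("c1 org",u-30,v-22,"c2 org",u2-35,v2-25)
# predicted hook inner pixel in scene, tape origin tool x=-5
for dx in(-.0435,-.0485,-.0535):
    p=s["tcp_pos"]+np.array([-.002,dx,-.155-.042+.006]);print(dx,np.round(proj(d,p),1))
E
```

```text
edge(wrist) [ 0.0172138  -0.06808894] 42 44 y at .57 -0.05827707310893217
vialB [0.455 0.006 0.106]
vialA [0.691 0.061 0.106]
257 201
c1 org 227 179 c2 org 283 150
-0.0435 [320.3 174.2]
-0.0485 [318.3 174.9]
-0.0535 [316.2 175.7]
```

View pics/t2.png

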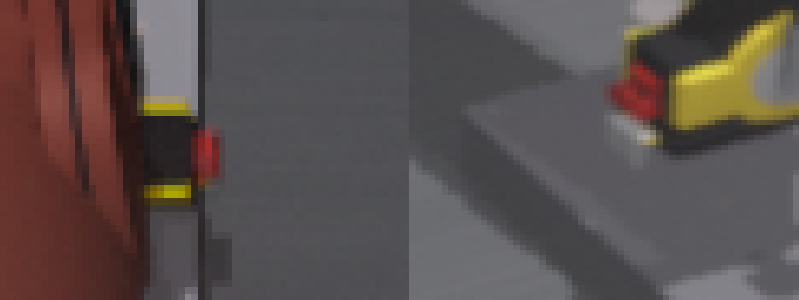

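The top crop shows the case front at col 255.3 and the ledge tip at col 259. The scene crop shows the hook level and lock up.

```bash
python3 - <<'E'
from h import *
import pickle
s=arm.observe();c=pickle.load(open("top2.pkl","rb"));d=pickle.load(open("scene2.pkl","rb"))
z=s["tcp_pos"][2]-.155-.042
print(s["tcp_pos"],"front",tool(s,onz(c,255.3,201,z+.046)),"ledge",tool(s,onz(c,259,201.5,z+.026)))
f=onz(c,255.3,201,z+.046)
# case lower front near corner in scene: red/yellow etc. top shoulder front edge corners
# scene crop scale 6.5: shoulder front-top near corner (670,72)->
u,v=283+(670-409)/6.5,150+72/5.0
o,r=ray(d,u,v);x=s["tcp_pos"][0]+.019;p=o+r*(x-o[0])/r[0];print("scene shoulder corner",p,"tool",tool(s,p))
u,v=283+(668-409)/6.5,150+150/5.0
o,r=ray(d,u,v);p=o+r*(x-o[0])/r[0];print("scene bottom corner",p,"tool",tool(s,p))
E
```

```text
[ 0.56969839 -0.0227159   0.33973157] front [-46.0822781   -2.49177842 151.02975218] ledge [-54.94552388  -1.3755588  171.03437476]
scene shoulder corner [ 0.58869839 -0.07380869  0.19349888] tool [-51.39018412  18.02778723 146.25155897]
scene bottom corner [ 0.58869839 -0.07230822  0.1511971 ] tool [-49.86436312  18.08822585 188.552397  ]
```

play_rows:
  rows:
    - [[0,0,0],[4,0,20],30]
    - [[0,0,0],[4,0,50],30]
    - [[0,0,0],[4,0,75],30]
    - [[0,0,0],[4,0,86],30]
    - [[0,0,0],[4,0,88],30]
    - [[0,0,0],[4,0,88],30]

```text
time_s: 5.22
tcp_pos: [0.5703, -0.018, 0.2526]
tool_rot: [[-0.021, 1.0, 0.001], [1.0, 0.021, -0.0], [-0.0, 0.001, -1.0]]
wrist_force: [0.5, 0.6, -4.7]
finger_gap: 0.0378
gripper_force: 41.3
```

play_rows:
  rows:
    - [[0,0,0],[0,0,1],30]
    - [[0,0,0],[0,0,1],30]

```text
time_s: 5.48
tcp_pos: [0.57, -0.0177, 0.2512]
tool_rot: [[-0.022, 1.0, 0.001], [1.0, 0.022, -0.0], [-0.0, 0.001, -1.0]]
wrist_force: [0.0, 0.4, -5.2]
finger_gap: 0.0375
gripper_force: 41.3
```

play_rows:
  rows:
    - [[0,0,0],[0,0,1],30]
    - [[0,0,0],[0,0,1],30]

```text
time_s: 5.72
tcp_pos: [0.5699, -0.0177, 0.2497]
tool_rot: [[-0.022, 1.0, -0.0], [1.0, 0.022, 0.0], [0.0, -0.0, -1.0]]
wrist_force: [-0.4, -0.6, -4.8]
finger_gap: 0.0377
gripper_force: 41.3
```

play_rows:
  rows:
    - [[0,0,0],[0,0,1],30]
    - [[0,0,0],[0,0,1],30]

```text
time_s: 5.98
tcp_pos: [0.5699, -0.0177, 0.2486]
tool_rot: [[-0.022, 1.0, -0.0], [1.0, 0.022, 0.0], [0.0, -0.0, -1.0]]
wrist_force: [0.3, 0.8, -5.0]
finger_gap: 0.0375
gripper_force: 41.3
```

play_rows:
  rows:
    - [[0,0,0],[0,0,1],30]
    - [[0,0,0],[0,0,1],30]

```text
time_s: 6.22
tcp_pos: [0.5699, -0.0177, 0.2476]
tool_rot: [[-0.022, 1.0, -0.0], [1.0, 0.022, 0.0], [0.0, -0.0, -1.0]]
wrist_force: [-0.1, 0.7, -5.6]
finger_gap: 0.0375
gripper_force: 41.3
```

play_rows:
  rows:
    - [[0,0,0],[0,0,1],30]
    - [[0,0,0],[0,0,1],30]

```text
time_s: 6.48
tcp_pos: [0.57, -0.0177, 0.2468]
tool_rot: [[-0.022, 1.0, 0.0], [1.0, 0.022, 0.0], [0.0, 0.0, -1.0]]
wrist_force: [-0.5, 0.7, -3.1]
finger_gap: 0.0378
gripper_force: 41.6
```

play_rows:
  rows:
    - [[0,0,0],[0,0,1],30]
    - [[0,0,0],[0,0,1],30]

```text
time_s: 6.72
tcp_pos: [0.57, -0.0176, 0.2468]
tool_rot: [[-0.022, 1.0, 0.0], [1.0, 0.022, -0.0], [-0.0, 0.0, -1.0]]
wrist_force: [-5.7, -0.3, 7.4]
finger_gap: 0.0375
gripper_force: 42.8
```

Underside contact is at TCP z 0.2468, as predicted. I'll raise slightly and pull back until the hook catches.

play_rows:
  rows:
    - [[0,0,0],[0,0,-2.5],30]
    - [[0,0,0],[3,0,-2.5],30]
    - [[0,0,0],[6,0,-2.5],30]
    - [[0,0,0],[6,0,-2.5],30]

```text
time_s: 7.22
tcp_pos: [0.5697, -0.0112, 0.248]
tool_rot: [[-0.023, 1.0, -0.0], [1.0, 0.023, 0.0], [0.0, -0.0, -1.0]]
wrist_force: [0.4, 1.1, -5.4]
finger_gap: 0.0374
gripper_force: 41.4
```

play_rows:
  rows:
    - [[0,0,0],[3,0,0],30]
    - [[0,0,0],[6,0,0],30]
    - [[0,0,0],[6,0,0],30]

```text
time_s: 7.6
tcp_pos: [0.5696, -0.0061, 0.2481]
tool_rot: [[-0.022, 1.0, -0.0], [1.0, 0.022, -0.001], [-0.001, -0.0, -1.0]]
wrist_force: [0.2, -4.3, -6.6]
finger_gap: 0.0374
gripper_force: 41.2
```

play_rows:
  rows:
    - [[0,0,0],[3,0,0],30]
    - [[0,0,0],[6,0,0],30]
    - [[0,0,0],[6,0,0],30]

```text
time_s: 7.98
tcp_pos: [0.5695, 0.0006, 0.2482]
tool_rot: [[-0.022, 1.0, -0.0], [1.0, 0.022, 0.0], [0.0, -0.0, -1.0]]
wrist_force: [0.4, -3.0, -5.3]
finger_gap: 0.0374
gripper_force: 41.3
```

Hook caught (spring pull about 3.7 N). I'll ease back a little, set it down and release.

play_rows:
  rows:
    - [[0,0,0],[-3,0,0],30]
    - [[0,0,0],[-4,0,1],30]
    - [[0,0,0],[-4,0,2],30]
    - [[0,0,0],[-4,0,2],30]

```text
time_s: 8.48
tcp_pos: [0.5698, -0.0042, 0.2468]
tool_rot: [[-0.021, 1.0, 0.0], [1.0, 0.021, -0.001], [-0.001, 0.0, -1.0]]
wrist_force: [-1.6, -5.1, 0.7]
finger_gap: 0.0373
gripper_force: 42.0
```

play_rows:
  rows:
    - [[0,0,0],[0,0,0],60]
    - [[0,0,0],[0,0,0],60]
    - [[0,0,0],[0,0,0],60]
    - [[0,0,0],[0,0,0],60]

```text
time_s: 8.98
tcp_pos: [0.5697, -0.0035, 0.2463]
tool_rot: [[-0.022, 1.0, 0.0], [1.0, 0.022, 0.0], [0.0, 0.0, -1.0]]
wrist_force: [-0.4, -0.2, -0.3]
finger_gap: 0.0599
gripper_force: 0.0
```

play_rows:
  rows:
    - [[0,0,0],[0,0,-20],60]
    - [[0,0,0],[0,0,-60],60]
    - [[0,0,0],[20,0,-100],60]
    - [[0,0,0],[-20,0,-120],30]
    - [[0,0,0],[-70,0,-120],0]
    - [[0,0,0],[-110,0,-120],0]
    - [[0,0,0],[-110,0,-120],0]
    - [[0,0,0],[-110,0,-120],0]

```text
time_s: 9.98
tcp_pos: [0.5721, -0.1129, 0.3673]
tool_rot: [[-0.022, 1.0, 0.001], [1.0, 0.022, 0.0], [0.0, 0.001, -1.0]]
wrist_force: [-0.3, 0.3, 0.4]
finger_gap: -0.0001
gripper_force: 0.0
```

```bash
python3 - <<'E'
from h import *
import pickle
s=arm.observe();print(s["time_s"],s["tcp_pos"],s["finger_gap"],s["tool_rot"].round(4).tolist(),s["wrist_force"])
w=cam("wrist");t=cam("top");d=cam("scene");pickle.dump((w,t,d),open("p3.pkl","wb"))
u,v=map(int,proj(d,[.57,-.06,.07]));a=cv2.resize(d["im"][v-40:v+40,u-35:u+35],(368,420),interpolation=cv2.INTER_CUBIC);print(u-35,v-40)
cv2.imwrite("pics/p3.png",cv2.resize(np.hstack([w["im"],a]),(800,362)))
E
```

```text
9.975 [ 0.57208662 -0.11294409  0.36727044] -9.753179353084991e-05 [[-0.0224, 0.9997, 0.001], [0.9997, 0.0224, 0.0005], [0.0005, 0.001, -1.0]] [-0.30673042  0.26313071  0.43483873]
286 160
```

View pics/p3.png

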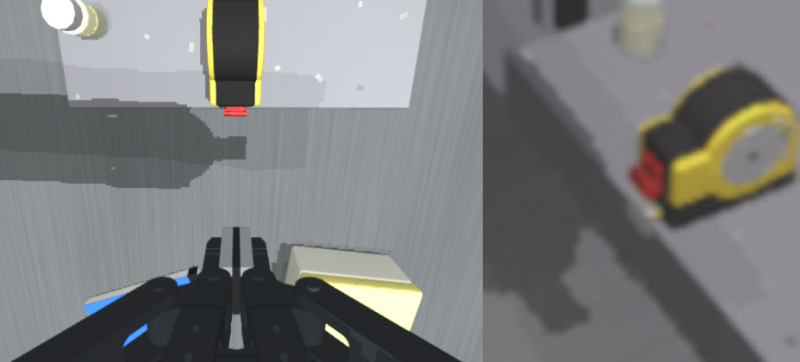

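Tape is standing on the slab at the open edge, hook over it, lock up; the fingers are closed in front. I'll measure its yaw and lateral position.

```bash
python3 - <<'E'
from h import *
import pickle
w,t,d=pickle.load(open("p3.pkl","rb"));s=arm.observe()
im=w["im"];hsv=cv2.cvtColor(im,cv2.COLOR_BGR2HSV)
y=cv2.inRange(hsv,np.array((20,120,60)),np.array((36,255,255)))
L=[];R=[]
for v in range(5,123,3):
    a=np.where(y[v,220:330])[0]+220
    if len(a):L.append((v,a.min()));R.append((v,a.max()))
for n,E in(("L",L),("R",R)):print(n,E[::4])
r=(cv2.inRange(hsv,np.array((0,120,80)),np.array((10,255,255)))|cv2.inRange(hsv,np.array((170,120,80)),np.array((180,255,255))))
q=np.argwhere(r[100:150,240:310]);print("red",q.min(0)+[100,240],q.max(0)+[100,240])
q=q+[100,240];um=(q[:,1].min()+q[:,1].max())/2
print("ledge front edge",tool(s,onz(w,um,q[:,0].max()+.5,.074)),onz(w,um,q[:,0].max(),.074))
v=[e[0] for e in L if e[0]>100];lu=[e[1] for e in L if e[0]>100];ru=[e[1] for e in R if e[0]>100]
print("shoulder",[tool(s,onz(w,(a+b)/2+.5,vv,.096)).round(1) for vv,a,b in zip(v,lu,ru)])
g=cv2.GaussianBlur(cv2.cvtColor(im,cv2.COLOR_BGR2GRAY).astype(np.float32),(3,3),0);gy=cv2.Sobel(g,cv2.CV_32F,0,1)
P=[]
for u in list(range(100,225,5))+list(range(320,465,5)):
    a=np.maximum(-gy[117:133,u],0);i=a.argmax();P.append((u,117+i))
X=np.array([onz(w,a,b+.5,.05) for a,b in P]);k=np.polyfit(X[:,0],X[:,1],1);rr=abs(X[:,1]-np.polyval(k,X[:,0]))<.002;k=np.polyfit(X[rr,0],X[rr,1],1);print("edge",k,np.polyval(k,.57),rr.sum(),"tool",tool(s,[.57,np.polyval(k,.57),.05]))
for z,S in((.113,slice(2,26)),(.096,slice(34,39))):
    for E in(L,R):
        p=[onz(w,u,v,z) for v,u in E[S]];p=np.array(p);k=np.polyfit(p[:,1],p[:,0],1);print("yaw dx/dy",z,k[0])
E
```

```text
L [(5, np.int64(241)), (17, np.int64(240)), (29, np.int64(239)), (41, np.int64(239)), (53, np.int64(240)), (65, np.int64(240)), (77, np.int64(241)), (89, np.int64(243)), (101, np.int64(243)), (113, np.int64(244))]
R [(5, np.int64(305)), (17, np.int64(305)), (29, np.int64(306)), (41, np.int64(306)), (53, np.int64(305)), (65, np.int64(305)), (77, np.int64(304)), (89, np.int64(302)), (101, np.int64(302)), (113, np.int64(302))]
red [123 260] [134 285]
ledge front edge [ 48.28323494  -1.32051716 292.76448314] [ 0.5698011  -0.06351647  0.074     ]
shoulder [array([ 71.6,  -0.9, 270.8]), array([ 69.8,  -0.9, 270.8]), array([ 68. ,  -0.9, 270.8]), array([ 66.2,  -0.9, 270.8]), array([ 64.4,  -0.6, 270.8]), array([ 62.6,  -1. , 270.8]), array([ 60.7,  -0.6, 270.8]), array([ 58.9,  13.9, 270.8])]
edge [ 0.00071812 -0.05786431] -0.057454981091628554 38 tool [ 54.67405928  -0.98822445 316.76681957]
yaw dx/dy 0.113 -0.02575333077990781
yaw dx/dy 0.113 -0.02570907102290214
yaw dx/dy 0.096 -0.16920133391126263
yaw dx/dy 0.096 0.05692504111364186
```

play_rows:
  rows:
    - [[0,0,0],[25,-1,40],0]
    - [[0,0,0],[25,-1,80],0]
    - [[0,0,0],[25,-1,105],0]
    - [[0,0,0],[28,-1,114],0]
    - [[0,0,0],[35,-1,114],0]
    - [[0,0,0],[41,-1,114],0]
    - [[0,0,0],[41,-1,114],0]

```text
time_s: 11.0
tcp_pos: [0.5705, -0.0718, 0.2534]
tool_rot: [[-0.023, 1.0, 0.002], [1.0, 0.023, -0.0], [-0.0, 0.002, -1.0]]
wrist_force: [-0.1, -0.7, -0.6]
finger_gap: -0.0002
gripper_force: 0.0
```

play_rows:
  rows:
    - [[0,0,0],[2,0,0],0]
    - [[0,0,0],[4,0,0],0]
    - [[0,0,0],[4,0,0],0]

```text
time_s: 11.38
tcp_pos: [0.57, -0.0686, 0.2523]
tool_rot: [[-0.022, 1.0, 0.0], [1.0, 0.022, 0.0], [0.0, 0.0, -1.0]]
wrist_force: [0.5, 0.1, -0.6]
finger_gap: 0.0
gripper_force: 0.0
```

play_rows:
  rows:
    - [[0,0,0],[2,0,0],0]
    - [[0,0,0],[4,0,0],0]
    - [[0,0,0],[4,0,0],0]

```text
time_s: 11.75
tcp_pos: [0.5699, -0.066, 0.2522]
tool_rot: [[-0.021, 1.0, 0.0], [1.0, 0.021, -0.002], [-0.002, 0.0, -1.0]]
wrist_force: [1.2, -5.5, -0.4]
finger_gap: 0.0002
gripper_force: 2.5
```

play_rows:
  rows:
    - [[0,0,0],[2,0,0],0]
    - [[0,0,0],[4,0,0],0]
    - [[0,0,0],[4,0,0],0]

```text
time_s: 12.12
tcp_pos: [0.5698, -0.0622, 0.2522]
tool_rot: [[-0.021, 1.0, 0.0], [1.0, 0.021, -0.002], [-0.002, -0.0, -1.0]]
wrist_force: [0.1, -6.0, 0.2]
finger_gap: -0.0003
gripper_force: 2.8
```

Pushing works at about 6 N. Next, slowly back along the slab.

play_rows:
  rows:
    - [[0,0,0],[3,0,0],0]
    - [[0,0,0],[7,0,0],0]
    - [[0,0,0],[11,0,0],0]
    - [[0,0,0],[15,0,0],0]
    - [[0,0,0],[19,0,0],0]
    - [[0,0,0],[23,0,0],0]
    - [[0,0,0],[27,0,0],0]
    - [[0,0,0],[31,0,0],0]
    - [[0,0,0],[35,0,0],0]
    - [[0,0,0],[35,0,0],0]

```text
time_s: 13.38
tcp_pos: [0.5691, -0.0268, 0.2522]
tool_rot: [[-0.021, 1.0, 0.0], [1.0, 0.021, -0.002], [-0.002, 0.0, -1.0]]
wrist_force: [-0.2, -5.2, -0.2]
finger_gap: 0.0001
gripper_force: 2.5
```

play_rows:
  rows:
    - [[0,0,0],[3,0,0],0]
    - [[0,0,0],[7,0,0],0]
    - [[0,0,0],[11,0,0],0]
    - [[0,0,0],[15,0,0],0]
    - [[0,0,0],[19,0,0],0]
    - [[0,0,0],[23,0,0],0]
    - [[0,0,0],[27,0,0],0]
    - [[0,0,0],[31,0,0],0]
    - [[0,0,0],[35,0,0],0]
    - [[0,0,0],[35,0,0],0]

```text
time_s: 14.62
tcp_pos: [0.5684, 0.0083, 0.2522]
tool_rot: [[-0.021, 1.0, -0.0], [1.0, 0.021, -0.001], [-0.001, -0.0, -1.0]]
wrist_force: [0.7, -4.1, 0.7]
finger_gap: -0.0002
gripper_force: 2.4
```

```bash
python3 - <<'E'
from h import *
import pickle
w=cam("wrist");d=cam("scene");t=cam("top");s=arm.observe();print(s["tcp_pos"],s["wrist_force"]);pickle.dump((w,t,d),open("p4.pkl","wb"))
u,v=map(int,proj(d,[.57,.04,.07]));a=cv2.resize(d["im"][v-45:v+45,u-50:u+50],(467,420),interpolation=cv2.INTER_CUBIC);print(u,v)
cv2.imwrite("pics/p4.png",cv2.resize(np.hstack([w["im"],a]),(800,327)))
E
```

```text
[0.56835963 0.00827758 0.25219011] [ 0.27925142 -4.87554714  0.55115153]
359 186
```

View pics/p4.png

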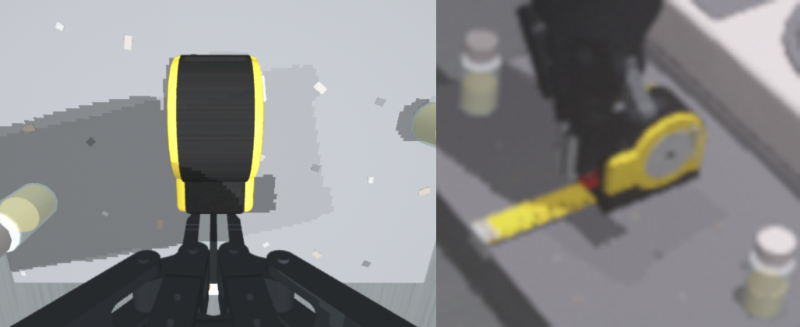

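The hook holds the edge, the blade runs straight out, and the case is flat with the fingers squarely on its front. About 40 mm remain.

play_rows:
  rows:
    - [[0,0,0],[3,0,0],0]
    - [[0,0,0],[7,0,0],0]
    - [[0,0,0],[11,0,0],0]
    - [[0,0,0],[15,0,0],0]
    - [[0,0,0],[19,0,0],0]
    - [[0,0,0],[23,0,0],0]
    - [[0,0,0],[27,0,0],0]
    - [[0,0,0],[29,0,0],0]
    - [[0,0,0],[29,0,0],0]

```text
time_s: 15.9
tcp_pos: [0.5678, 0.0371, 0.2522]
tool_rot: [[-0.021, 1.0, -0.0], [1.0, 0.021, -0.001], [-0.001, -0.0, -1.0]]
wrist_force: [0.4, -6.3, 0.3]
finger_gap: 0.0
gripper_force: 2.9
```

```bash
python3 - <<'E'
from h import *
import pickle
w=cam("wrist");s=arm.observe();print(s["tcp_pos"],s["wrist_force"])
hsv=cv2.cvtColor(w["im"],cv2.COLOR_BGR2HSV);g=cv2.cvtColor(w["im"],cv2.COLOR_BGR2GRAY)
y=cv2.inRange(hsv,np.array((20,120,60)),np.array((36,255,255)))
P=[]
for v in range(85,225,6):
    a=np.where(y[v,190:350])[0]+190
    if len(a):P.append((v,a.min(),a.max()))
print(P)
for j in(0,1):
    p=np.array([onz(w,e[1+j],e[0],.113) for e in P if 110<e[0]<200]);print("dx/dy",np.polyfit(p[:,1],p[:,0],1)[0])
for u in(150,255,280,400):print(u,g[0:90:3,u].tolist())
cv2.imwrite("pics/p5.png",w["im"][0:260])
E
```

```text
[0.5677647  0.03713238 0.25222582] [ 0.41935292 -5.10600437  1.06117579]
[(85, np.int64(219), np.int64(332)), (91, np.int64(218), np.int64(334)), (97, np.int64(217), np.int64(334)), (103, np.int64(216), np.int64(335)), (109, np.int64(215), np.int64(336)), (115, np.int64(215), np.int64(336)), (121, np.int64(215), np.int64(337)), (127, np.int64(215), np.int64(337)), (133, np.int64(214), np.int64(338)), (139, np.int64(214), np.int64(338)), (145, np.int64(214), np.int64(337)), (151, np.int64(214), np.int64(337)), (157, np.int64(214), np.int64(337)), (163, np.int64(215), np.int64(337)), (169, np.int64(215), np.int64(337)), (175, np.int64(215), np.int64(336)), (181, np.int64(216), np.int64(336)), (187, np.int64(216), np.int64(336)), (193, np.int64(217), np.int64(335)), (199, np.int64(218), np.int64(334)), (205, np.int64(219), np.int64(333)), (211, np.int64(220), np.int64(332)), (217, np.int64(221), np.int64(330)), (223, np.int64(223), np.int64(328))]
dx/dy -0.002676309701097439
dx/dy -0.047066377591499176
150 [253, 251, 207, 192, 140, 136, 130, 131, 131, 131, 136, 113, 177, 205, 204, 204, 204, 204, 204, 204, 204, 204, 204, 205, 204, 204, 204, 204, 205, 205]
255 [254, 252, 236, 192, 141, 135, 135, 135, 134, 133, 168, 121, 138, 190, 204, 205, 204, 204, 205, 205, 205, 205, 205, 188, 45, 59, 52, 49, 52, 51]
280 [254, 252, 236, 193, 141, 135, 134, 134, 134, 132, 170, 120, 138, 190, 204, 205, 205, 204, 205, 205, 205, 204, 205, 190, 47, 59, 51, 50, 51, 51]
400 [254, 252, 236, 193, 141, 137, 131, 130, 130, 131, 135, 114, 134, 204, 204, 204, 204, 204, 204, 204, 204, 204, 204, 205, 204, 205, 205, 205, 204, 204]
```

View pics/p5.png

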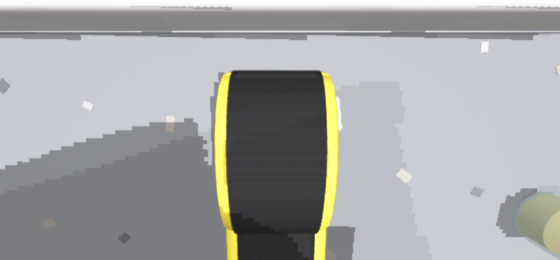

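The balance side shows as the grey band at rows 10-32, parallel to the tape's back (row 70).

```bash
python3 - <<'E'
from h import *
w=cam("wrist");s=arm.observe()
for n,u,v,z in(("bal top",270,10,.111),("bal bottom",270,32,.057),("case back top",275,71,.110)):print(n,onz(w,u,v,z).round(4),tool(s,onz(w,u,v,z)).round(1))
E
```

```text
bal top [0.5637 0.1377 0.111 ] [100.9  -1.9 141.1]
bal bottom [0.5633 0.1389 0.057 ] [102.2  -2.3 195.1]
case back top [0.5654 0.1227 0.11  ] [ 85.9  -0.6 142.1]
```

About 15 mm to go.

play_rows:
  rows:
    - [[0,0,0],[3,0,0],0]
    - [[0,0,0],[6,0,0],0]
    - [[0,0,0],[9,0,0],0]
    - [[0,0,0],[11,0,0],0]
    - [[0,0,0],[11,0,0],0]

```text
time_s: 16.62
tcp_pos: [0.5676, 0.048, 0.2522]
tool_rot: [[-0.021, 1.0, -0.0], [1.0, 0.021, -0.002], [-0.002, -0.0, -1.0]]
wrist_force: [1.0, -5.7, 0.7]
finger_gap: -0.0003
gripper_force: 3.0
```

play_rows:
  rows:
    - [[0,0,0],[0.5,0,0],0]
    - [[0,0,0],[1,0,0],0]
    - [[0,0,0],[1,0,0],0]

```text
time_s: 17.0
tcp_pos: [0.5675, 0.0487, 0.2522]
tool_rot: [[-0.02, 1.0, -0.0], [1.0, 0.02, -0.002], [-0.002, -0.0, -1.0]]
wrist_force: [-0.4, -6.8, 0.9]
finger_gap: 0.0
gripper_force: 3.6
```

play_rows:
  rows:
    - [[0,0,0],[0.5,0,0],0]
    - [[0,0,0],[1,0,0],0]
    - [[0,0,0],[1,0,0],0]

```text
time_s: 17.38
tcp_pos: [0.5675, 0.0497, 0.2522]
tool_rot: [[-0.02, 1.0, -0.0], [1.0, 0.02, -0.002], [-0.002, -0.0, -1.0]]
wrist_force: [-1.1, -7.5, 1.1]
finger_gap: 0.0001
gripper_force: 3.6
```

play_rows:
  rows:
    - [[0,0,0],[0.5,0,0],0]
    - [[0,0,0],[0.5,0,0],0]

```text
time_s: 17.62
tcp_pos: [0.5675, 0.0501, 0.2522]
tool_rot: [[-0.02, 1.0, -0.0], [1.0, 0.02, -0.002], [-0.002, -0.0, -1.0]]
wrist_force: [0.3, -5.7, 1.0]
finger_gap: -0.0001
gripper_force: 3.6
```

play_rows:
  rows:
    - [[0,0,0],[0.5,0,0],0]
    - [[0,0,0],[0.5,0,0],0]

```text
time_s: 17.88
tcp_pos: [0.5675, 0.0506, 0.2522]
tool_rot: [[-0.02, 1.0, -0.0], [1.0, 0.02, -0.002], [-0.002, -0.0, -1.0]]
wrist_force: [-0.0, -6.3, 0.7]
finger_gap: -0.0
gripper_force: 3.6
```

play_rows:
  rows:
    - [[0,0,0],[0.5,0,0],0]
    - [[0,0,0],[0.5,0,0],0]

```text
time_s: 18.12
tcp_pos: [0.5675, 0.0511, 0.2522]
tool_rot: [[-0.02, 1.0, -0.0], [1.0, 0.02, -0.002], [-0.002, -0.0, -1.0]]
wrist_force: [0.7, -6.6, 2.8]
finger_gap: 0.0003
gripper_force: 3.6
```

play_rows:
  rows:
    - [[0,0,0],[0.5,0,0],0]
    - [[0,0,0],[0.5,0,0],0]

```text
time_s: 18.38
tcp_pos: [0.5675, 0.0517, 0.2522]
tool_rot: [[-0.02, 1.0, -0.0], [1.0, 0.02, -0.002], [-0.002, -0.0, -1.0]]
wrist_force: [0.3, -7.0, 1.1]
finger_gap: -0.0003
gripper_force: 3.6
```

play_rows:
  rows:
    - [[0,0,0],[0.5,0,0],0]
    - [[0,0,0],[0.5,0,0],0]

```text
time_s: 18.62
tcp_pos: [0.5675, 0.0518, 0.2522]
tool_rot: [[-0.02, 1.0, -0.0], [1.0, 0.02, -0.003], [-0.003, -0.0, -1.0]]
wrist_force: [-0.8, -10.1, 2.2]
finger_gap: 0.0
gripper_force: 4.3
```

Contact: the case stopped and the force rose to about 10 N. Now pushing the lock down.

play_rows:
  rows:
    - [[0,0,0],[0,0,1],0]
    - [[0,0,0],[0,0,2],0]
    - [[0,0,0],[0,0,2],0]

```text
time_s: 19.0
tcp_pos: [0.5678, 0.0518, 0.2507]
tool_rot: [[-0.02, 1.0, 0.001], [1.0, 0.02, -0.003], [-0.003, 0.001, -1.0]]
wrist_force: [-0.2, -8.5, 4.9]
finger_gap: -0.0002
gripper_force: 4.4
```

play_rows:
  rows:
    - [[0,0,0],[0,0,1],0]
    - [[0,0,0],[0,0,2],0]
    - [[0,0,0],[0,0,2],0]

```text
time_s: 19.38
tcp_pos: [0.5679, 0.0518, 0.2491]
tool_rot: [[-0.02, 1.0, 0.001], [1.0, 0.02, -0.003], [-0.003, 0.001, -1.0]]
wrist_force: [-0.4, -9.0, 7.8]
finger_gap: 0.0003
gripper_force: 6.6
```

play_rows:
  rows:
    - [[0,0,0],[0,0,1],0]
    - [[0,0,0],[0,0,2],0]
    - [[0,0,0],[0,0,2],0]

```text
time_s: 19.75
tcp_pos: [0.5679, 0.0518, 0.2473]
tool_rot: [[-0.02, 1.0, 0.001], [1.0, 0.02, -0.003], [-0.003, 0.001, -1.0]]
wrist_force: [-2.2, -8.8, 9.6]
finger_gap: -0.0001
gripper_force: 7.1
```

play_rows:
  rows:
    - [[0,0,0],[0,0,1],0]
    - [[0,0,0],[0,0,2],0]
    - [[0,0,0],[0,0,2],0]

```text
time_s: 20.12
tcp_pos: [0.5679, 0.0518, 0.2453]
tool_rot: [[-0.02, 1.0, 0.001], [1.0, 0.02, -0.003], [-0.003, 0.001, -1.0]]
wrist_force: [-1.4, -9.2, 11.5]
finger_gap: 0.0003
gripper_force: 7.1
```

play_rows:
  rows:
    - [[0,0,0],[0,0,1],0]
    - [[0,0,0],[0,0,2],0]
    - [[0,0,0],[0,0,2],0]

```text
time_s: 20.5
tcp_pos: [0.5679, 0.0518, 0.2434]
tool_rot: [[-0.02, 1.0, 0.001], [1.0, 0.02, -0.003], [-0.003, 0.001, -1.0]]
wrist_force: [-2.1, -9.7, 9.6]
finger_gap: 0.0001
gripper_force: 7.9
```

play_rows:
  rows:
    - [[0,0,0],[0,0,1],0]
    - [[0,0,0],[0,0,1],0]

```text
time_s: 20.75
tcp_pos: [0.5679, 0.0518, 0.2425]
tool_rot: [[-0.02, 1.0, 0.001], [1.0, 0.02, -0.003], [-0.003, 0.001, -1.0]]
wrist_force: [-3.8, -10.6, 13.0]
finger_gap: -0.0002
gripper_force: 9.2
```

play_rows:
  rows:
    - [[0,0,0],[0,0,0.5],0]
    - [[0,0,0],[0,0,0.5],0]

```text
time_s: 21.0
tcp_pos: [0.5679, 0.0518, 0.2424]
tool_rot: [[-0.02, 1.0, 0.001], [1.0, 0.02, -0.003], [-0.003, 0.001, -1.0]]
wrist_force: [-3.9, -9.3, 16.8]
finger_gap: 0.0001
gripper_force: 11.5
```

play_rows:
  rows:
    - [[0,0,0],[0,0,0.5],0]
    - [[0,0,0],[0,0,0.5],0]

```text
time_s: 21.25
tcp_pos: [0.5679, 0.0519, 0.2424]
tool_rot: [[-0.02, 1.0, 0.002], [1.0, 0.02, -0.003], [-0.003, 0.001, -1.0]]
wrist_force: [-7.0, -10.9, 20.5]
finger_gap: -0.0
gripper_force: 13.6
```

The lock is at its stop. Retreating diagonally up and away.

play_rows:
  rows:
    - [[0,0,0],[-0.5,0,-2],0]
    - [[0,0,0],[-1.5,0,-3],0]
    - [[0,0,0],[-3,0,-4],0]
    - [[0,0,0],[-10,0,-5],0]
    - [[0,0,0],[-25,0,-15],0]
    - [[0,0,0],[-50,0,-60],0]
    - [[0,0,0],[-90,0,-110],0]
    - [[0,0,0],[-100,0,-120],0]
    - [[0,0,0],[-100,0,-120],0]

```text
time_s: 22.38
tcp_pos: [0.5695, -0.0475, 0.361]
tool_rot: [[-0.02, 1.0, 0.002], [1.0, 0.02, -0.0], [-0.0, 0.002, -1.0]]
wrist_force: [0.6, 0.2, -0.8]
finger_gap: 0.0
gripper_force: 0.0
```

```bash
python3 - <<'E'
from h import *
w=cam("wrist");d=cam("scene");s=arm.observe();print(s["time_s"],s["tcp_pos"],s["wrist_force"])
u,v=map(int,proj(d,[.57,.05,.07]));a=cv2.resize(d["im"][v-45:v+45,u-60:u+60],(560,420),interpolation=cv2.INTER_CUBIC)
cv2.imwrite("pics/p6.png",cv2.resize(np.hstack([w["im"],a]),(800,300)))
E
```

```text
22.475 [ 0.5690887  -0.04544409  0.35907699] [-0.53131421  0.60169811  0.32964218]
```

View pics/p6.png

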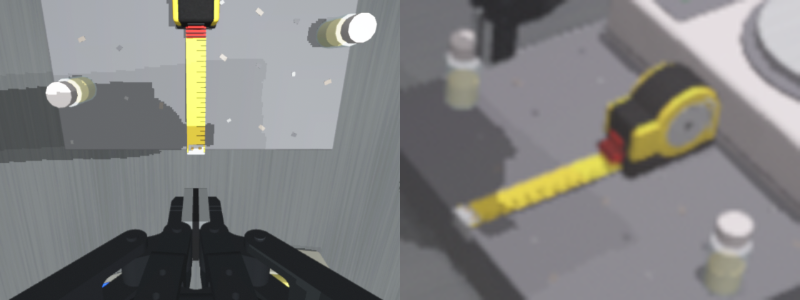

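The case stands against the balance, the blade is out and square with its hook on the edge, and the lock is down. The fingers are clear, so I'm handing it in.

```bash
python3 -c "
from plant import arm
print(arm.finish_job())"
```

```text
the job is handed in; nothing more can be done
None
```

I handed the job in at about 22 s. The tape is locked with its hook on the slab's open edge and its back against the balance; the last picture showed this and the vials standing, but `finish_job()` returned no verdict.

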